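# Close the washer's drain-filter housing with its slotted cover

### The job

Push the grey filter drawer fully into the side of the white filter housing. Then lay the slotted cover (not the plain one without slots) squarely on the housing's two snap hooks and let go of it, and only then press it straight down until both hooks click over it and it lies fully home and level. Leave the other things on the bench where they are.

Things in the scene. Friction and masses are not known exactly. Their poses are not given: they have to be found in the camera images.
- housing: White open-topped plastic box fixed to the bench, upright, 70 mm (its x) by 150 mm (its y), 48 mm high, walls 4 mm. Origin at the centre of its underside. The filter drawer comes out of the middle of its -x side (facing the robot). Two snap hooks stand inside at its +y and -y ends and rise above the rim. A grey pipe stub sticks out of its +x side (23 mm).
- housing_rim (a point): Centre of the housing's open top, at rim height (48 mm above the bench). Laid on the hooks with their tips in its slots, the cover rests with its middle (cover_mid) about 16 to 21 mm above this point; snapped home, it lies on the rim with its middle 5.5 mm above this point and has 1.5 mm of play under the barbs.
- drawer (a joint): How far the grey filter drawer sticks out of the housing's -x side, in m: 0 = fully in, its front face flush with the wall; at most 0.042. It slides with about 1.5 N of friction, stays where it is left and has a firm stop at 0. While it sticks out it is in the way of the cover's lip.
- drawer_face (a point): Centre of the drawer's upright front face (44 mm wide along housing y, from 13 to 46 mm above the bench; this point is 29.5 mm above the bench). The drawer goes in along the housing's +x.
- hook_a (a joint): Bend of the springy snap hook at the housing's +y end, in rad: 0 = upright and relaxed, positive = bent inwards (towards the middle). Its spring returns it to 0.
- hook_b (a joint): The same for the hook at the housing's -y end.
- hook_a_tip (a point): Top of the +y snap hook, 72.5 mm above the bench, at housing x = 0, y = 61 mm. The hook is a white upright tongue 22 mm wide (housing x), 4 mm thick (outer face at y = 64 mm), with a barb on its outer side: a ramp from the tip down and out to y = 69.5 mm, 56 mm above the bench; its catching edge underneath is 54.5 mm above the bench.
- hook_b_tip (a point): Top of the -y snap hook, the mirror image, at housing y = -61 mm.
- cover_mid (a point): Centre of the slotted cover, 19.5 mm above its lowest edge: a loose white plate 84 mm (its x) by 160 mm (its y), 5 mm thick, about 90 g, 39 mm high in all with rib and lips. It starts right way up on the bench. The plate's top is 0.5 mm below this point. A half turn about z changes nothing, so it fits either way round.
- cover_rib (a point): Middle of the top of the cover's finger rib, 19.5 mm above cover_mid. The rib is 14 mm thick (cover x), 70 mm long (along cover y, centred) and 20 mm high, and is the place to grip it. Pressing the cover past both hooks takes about 10 to 16 N here, or 7 to 10 N at one end for that hook alone, between the rib's end (35 mm from the middle) and the slot.
- cover_slot (a point): Centre of one of the cover's two slots, at cover y = +58 mm (the other at -58 mm). Each is 30 mm (cover x) by 14 mm (from 51 to 65 mm from the middle).
- cover_lip (a point): Middle of the lower edge of one of the cover's two lips (at cover x = -40 mm, the other at +40 mm). Each hangs 14 mm below the plate, is 60 mm long and 4 mm thick, and fits outside the housing's long wall with 3 mm of play.
- blank_mid (a point): Centre of another white plate of the same size and shape with the same rib, but without slots: it belongs elsewhere, leave it.
- bottle: White detergent bottle, 72 mm wide, 190 mm high, standing; origin at its underside. Leave it.
- jar: Clear jar with a steel cap, 60 mm wide, 75 mm high, standing; origin at its underside. Leave it.
- mug: White mug, 76 mm wide, 75 mm high, standing; origin at its underside. Leave it.
- wrench: Steel wrench lying flat. Leave it.
- screwdriver: Screwdriver with a black handle, lying. Leave it.
- brush: Brush with a wooden handle, lying. Leave it.

How it is judged:
On the way, in this order (a step that is already met when the one before it is completed fails the run):
1. the filter drawer is pushed fully in (within 3 mm) (value of joint drawer below 0.003 m), for 0.2 s.
2. the slotted cover rests on the two hooks, let go of, not yet pressed home (x of cover_mid in the frame of housing between -0.007 and 0.007 m and y of cover_mid in the frame of housing between -0.007 and 0.007 m and z of cover_mid in the frame of housing between 0.057 and 0.075 m and angle between the y axis of cover_mid and the y axis of housing, either way round below 0.12 rad and angle between cover_mid's own z axis and vertical below 0.15 rad and contact force between the fingers and cover below 0.1 N and linear speed of cover below 0.02 m/s), for 0.2 s.
At the end, for the whole second after the job is handed in: The slotted cover lies level (within 0.03 rad) on the housing's rim (its height within 2 mm of home), centred within 6 mm, both hooks sprung back over it (bend under 0.03 rad), the drawer fully in (within 3 mm), all at rest (x of cover_mid in the frame of housing between -0.006 and 0.006 m and y of cover_mid in the frame of housing between -0.006 and 0.006 m and z of cover_mid in the frame of housing between 0.051 and 0.0555 m and angle between cover_mid's own z axis and vertical below 0.03 rad and value of joint each of hook_a, hook_b below 0.03 rad and value of joint drawer below 0.003 m and linear speed of cover below 0.01 m/s); the robot touches nothing.
It fails at once if another thing on the bench is moved by more than 50 mm (distance of any of blank_mid, bottle, jar, mug, wrench, screwdriver, brush from where it was at the start of the episode above 0.05 m).
It also fails if it takes over 58 s, if anything falls off the work surface, if the arm or the gripper's body presses on something with over 40 N, if the wrist force passes 120 N, or if a joint passes its speed limit or range.

### The arm

A 6-joint arm with a two-finger parallel gripper is mounted at the origin on the work surface. World frame = base frame: x ahead of the robot, y to its left, z up, the work surface at z = 0. Lengths are in m, angles in rad, forces in N, time in s.
With the tool pointing down it reaches from about 0.275 to 1 m from the base axis. Payload 8.4 kg.
Tool frame: the origin (TCP) lies midway between the tips of the shut fingers; the grasp point (between the pads) lies 19 mm behind it; z points along the fingers, y is the line along which they close (so a half turn about z gives the same grasp; the last joint's range is limited). The gripper opens to 85 mm and grips with 20 to 120 N. Pads are 22 mm wide; open, the fingers measure 114 mm over their backs; the gripper's body (76 mm by 85 mm) begins 54 mm behind the grasp point. The pads swing forward as they close: fully open they stand 13 mm farther back than shut.
Start: joints at [1.229, 0.353, 1.633, -0, 1.155, -0.002], TCP at [0.208, 0.589, 0.231] pointing down, gripper open.
Joint ranges: [-2.63, 2.63], [-0.92, 2.1], [0.06, 2.66], [-1.3, 4.44], [0, 2.69], [-3.02, 3.02]. Speed limits (rad/s): [2.22, 2.22, 2.79, 3.14, 3.14, 3.14].

### API

Orientations are given as [roll, pitch, yaw] about the fixed x, y, z axes, in that order (R = Rz(yaw) Ry(pitch) Rx(roll)).
In Python, from bench import manip gives the robot as it stands.
- The arm moves only by the tool jog_arm, never from a script. Its argument "rows" is a list of rows, each an object of numbers: "tx", "ty", "tz": the shift along the tool's x, y, z in m; "yaw": the turn about the tool's z in units of 6 degrees (1.0 is 6 degrees); "fingers": the opening, from 0 (shut) to 1 (fully open). In form: [{"tx": .., "ty": .., "tz": .., "yaw": .., "fingers": ..}, ...]. A call has 1 to 8 rows; each row shifts and turns the commanded pose from where the row before left it, along the tool's axes as they then stand; what a row does not reach is not made up. A row lasts 1/12 s, in which the tool goes at most 41.7 mm and 7.16 degrees, less where a joint would pass 70% of its speed; a pose out of reach is approached as far as the arm can. A call with a gripper value outside its range is refused whole. The fingers move at their own pace and stop on an object; the grip force is fixed at half the most. Time passes only in rows, so rows that do not move let the fingers close. It gives the time, the measured TCP pose, the force, the opening and the grip force at its end, in the units of the state.
- manip.sense(): the state, without advancing time (a new reading comes with each control period).
- manip.grab_frame(name): name is "scene" or "top" or "wrist"; returns the picture (384x512x3 uint8, red, green, blue); there is no depth.
- manip.calibration(name): a dict with "fx", "fy", "cx", "cy" (pixels), "cam_to_world" (4x4, takes a point from camera to world coordinates). Camera axes: x right, y down, z forward; pixel columns grow to the right and rows downward; lengths in m; the calibration is good to about 2 mm. The wrist camera is an equidistant fisheye: a pixel r from the principal point sees the ray r / f radians off the axis. A picture is of the moment at which its call begins: read the wrist's pose just before it. calibration takes no time and is no camera call; for the wrist camera it gives the pose at the moment of the call.
- manip.hand_in(): hands the job in; it is judged then, once.
The state is a dict: "time": time; "q": joint angles; "joint_velocities": joint speeds; "effort": joint torques, N m; "ee_pos": TCP position; "ee_rot": TCP orientation; "force": force on the tool from outside, world axes, zero at the start; "ft_torque": the same for the moment, N m; "grip_width": opening from 0.0 (shut) to 1.0 (fully open); "finger_force": force on a finger pad.
Only numpy, scipy, OpenCV 4.12 (cv2) and the standard library are available. Lean on these libraries where they do the work, as an engineer would, in place of code of your own. Each camera call takes 0.05 s, during which the arm holds its last target. There are 200 camera calls.

## Working session

There is one attempt and no reset: what is moved stays moved. The work goes in short steps, Python scripts to look and compute and a tool call to move; the robot and the scene stay as the last step left them, time stands still between calls to the robot, and variables do not carry over. Pictures are saved under pics/ and viewed, at most 10 in all, crops included, and the job is handed in when it is done.

Besides the shell and the picture viewer there is one more tool, called after ">>>" as name([rows], argument=value, ...), one row to a line, values as JSON. jog_arm: Moves the arm, as the interface text tells. Its arguments: {"type":"object","properties":{"rows":{"type":"array"}},"required":["rows"]}

```bash
mkdir -p pics; python3 - <<'E'
from bench import manip
import cv2,numpy as np
a=manip.grab_frame("top");b=manip.grab_frame("scene")
for n,i in(("top",a),("scene",b)):
    cv2.imwrite(f"pics/{n}0.png",i[...,::-1])
    c=manip.calibration(n);print(n,c["fx"],c["fy"],c["cx"],c["cy"],np.round(c["cam_to_world"],3).tolist())
s=manip.sense();print({k:np.round(v,3).tolist() for k,v in s.items()})
E
```

```text
top 483.0884186728348 483.0884186728348 260.4540338275823 199.46191990762725 [[0.013, -0.991, 0.136, 0.366], [-1.0, -0.016, -0.022, 0.037], [0.024, -0.135, -0.991, 1.433], [0.0, 0.0, 0.0, 1.0]]
scene 394.1408067320875 394.1408067320875 253.44752373795905 187.03217896865192 [[0.841, 0.28, -0.464, 1.087], [0.542, -0.457, 0.705, -0.799], [-0.015, -0.844, -0.536, 0.727], [0.0, 0.0, 0.0, 1.0]]
{'time': 0.1, 'q': [1.229, 0.354, 1.634, -0.0, 1.155, -0.002], 'joint_velocities': [-0.001, -0.001, -0.001, -0.0, 0.001, -0.001], 'effort': [0.0, -60.636, -34.282, -0.0, 0.004, -0.0], 'ee_pos': [0.208, 0.589, 0.231], 'ee_rot': [-3.14, -0.0, 2.802], 'force': [-0.059, -0.29, -0.399], 'ft_torque': [0.041, 0.034, 0.039], 'finger_force': 0.0, 'grip_width': 0.996}
```

View pics/top0.png

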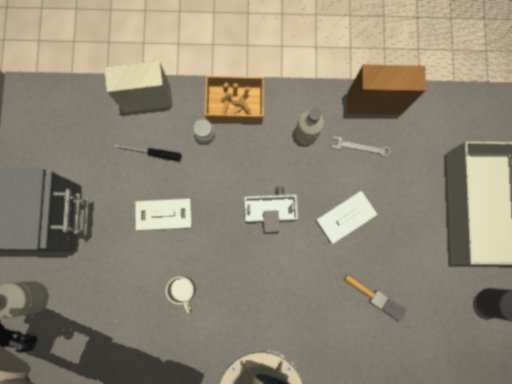

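View pics/scene0.png

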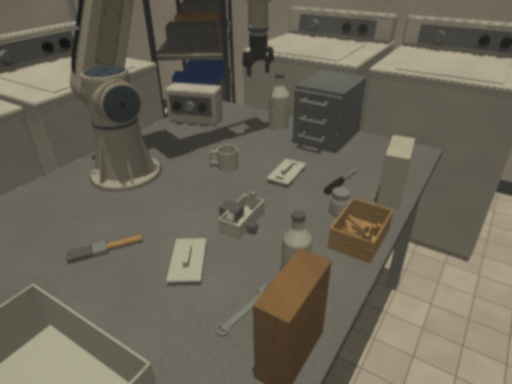

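The top view shows plates at (163,214) and (347,217), the housing at (270,207) and the drawer sticking out at (271,224). Next I need to see which plate has slots and measure their positions.

```bash
cat > h.py <<'E'
from bench import manip
import cv2,numpy as np
def ray(n,uv,c=None):
    c=c or manip.calibration(n);T=np.array(c["cam_to_world"])
    x=(uv[0]-c["cx"])/c["fx"];y=(uv[1]-c["cy"])/c["fy"];d=np.array([x,y,1.])
    if n=="wrist":
        r=np.hypot(x,y);d=np.array([x/r*np.sin(r),y/r*np.sin(r),np.cos(r)]) if r>1e-9 else np.array([0,0,1.])
    return T[:3,3],T[:3,:3]@d
def plane(n,uv,z,c=None):
    o,d=ray(n,uv,c);return o+d*(z-o[2])/d[2]
def rects(n,img,z,thr=170,amin=300,c=None):
    m=((img.min(2)>thr)*255).astype(np.uint8)
    for k in cv2.findContours(m,cv2.RETR_EXTERNAL,cv2.CHAIN_APPROX_NONE)[0]:
        if cv2.contourArea(k)<amin: continue
        P=np.array([plane(n,p[0],z,c)[:2] for p in k]).astype(np.float32)
        r=cv2.minAreaRect(P*1000);print(np.round(k.mean((0,1))),np.round(r[0],1),np.round(r[1],1),round(r[2],1))
E
python3 - <<'E'
from h import *
a=cv2.imread("pics/top0.png")
print("z=.019");rects("top",a,.019);print("z=.048");rects("top",a,.048)
for p in [(264,211),(278,211),(264,231),(279,231)]: print(plane("top",p,.046))
b=cv2.imread("pics/scene0.png")
t=lambda i,x,y,w,h:cv2.resize(i[y:y+h,x:x+w],(400,300),interpolation=cv2.INTER_CUBIC)
cv2.imwrite("pics/crop1.png",np.vstack([np.hstack([t(a,123,184,80,60),t(a,307,187,80,60)]),np.hstack([t(a,231,177,80,60),t(b,150,225,80,60)])]))
E
```

```text
z=.019
[182. 289.] [295. 228.] [61.3 57. ] 27.3
[163. 214.] [512.6 291.2] [ 83.1 158.1] 3.7
[270. 209.] [533.1 -24. ] [ 68.2 150.7] 0.9
[346. 217.] [ 512.7 -249.2] [ 84.7 159.1] 33.6
[489. 209.] [ 541.7 -677.1] [125.6 314.8] 89.9
[330.  66.] [ 981.3 -210.1] [71.1 90.5] 1.3
[299.  62.] [ 989.3 -105.5] [95.8 91.2] 89.9
[141.  70.] [963.8 374.9] [123.3 216.7] 8.1
[334.  33.] [1090.3 -211.3] [90.5 86.8] 89.4
[201.  29.] [1091.9  204.8] [91.9 77.1] 1.4
z=.048
[182. 289.] [296.5 224.1] [60.1 55.9] 27.3
[163. 214.] [509.6 285.9] [ 81.4 154.9] 3.7
[270. 209.] [529.6 -22.7] [ 66.8 147.6] 0.9
[346. 217.] [ 509.7 -243.3] [ 82.9 155.8] 33.6
[489. 209.] [ 538.1 -662.4] [123.  308.4] 89.9
[330.  66.] [ 968.7 -205. ] [69.7 88.6] 1.3
[299.  62.] [ 976.6 -102.5] [93.8 89.4] 89.9
[141.  70.] [951.5 368. ] [120.8 212.3] 8.1Traceback (most recent call last):
  File "<stdin>", line 3, in <module>
  File "h.py", line 15, in rects
    P=np.array([plane(n,p[0],z,c)[:2] for p in k]).astype(np.float32)
                ~~~~~^^^^^^^^^^^^
  File "h.py", line 10, in plane
    o,d=ray(n,uv,c);return o+d*(z-o[2])/d[2]
        ~~~^^^^^^^^
  File "h.py", line 4, in ray
    c=c or manip.calibration(n);T=np.array(c["cam_to_world"])
           ~~~~~~~~~~~~~~~~~^^^
ValueError: time passes only in moves, steps and waits
```

```bash
sed -i 's/^def ray/import functools\n@functools.lru_cache\ndef cal(n): return manip.calibration(n)\ndef ray/; s/c=c or manip.calibration(n)/c=c or cal(n)/' h.py
python3 - <<'E'
from h import *
a=cv2.imread("pics/top0.png")
for p in [(264,211),(278,211),(264,231),(279,231)]: print(plane("top",p,.046))
b=cv2.imread("pics/scene0.png")
t=lambda i,x,y,w,h:cv2.resize(i[y:y+h,x:x+w],(400,300),interpolation=cv2.INTER_CUBIC)
cv2.imwrite("pics/crop1.png",np.vstack([np.hstack([t(a,123,184,80,60),t(a,307,187,80,60)]),np.hstack([t(a,231,177,80,60),t(b,150,225,80,60)])]))
E
```

```text
[ 0.52221953 -0.00394545  0.046     ]
[ 0.522855   -0.04442796  0.046     ]
[ 0.46443057 -0.00464048  0.046     ]
[ 0.46506479 -0.04777407  0.046     ]
```

View pics/crop1.png

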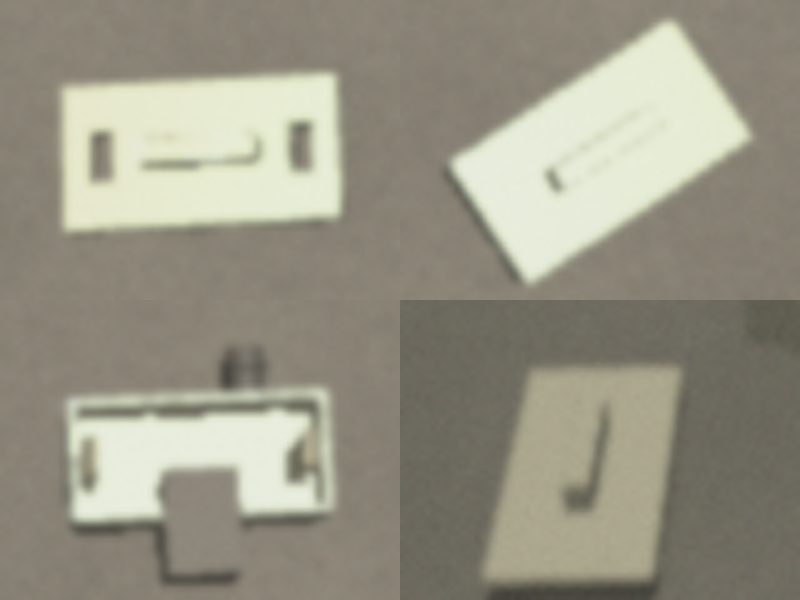

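The left plate has the slots: centre (0.513, 0.291), yaw about 3.7°. The right one is plain. The housing is near (0.530, -0.023) with yaw about 1°, and the drawer front is at x≈0.466, sticking out about 30 mm. I'll move to in front of the drawer with the fingers shut.

>>> jog_arm([
  {"tx": -0.0265, "ty": -0.0313, "fingers": 0},
  {"tx": -0.0265, "ty": -0.0313, "fingers": 0},
  {"tx": -0.0265, "ty": -0.0313, "fingers": 0},
  {"tx": -0.0265, "ty": -0.0313, "fingers": 0},
  {"tx": -0.0265, "ty": -0.0313, "fingers": 0},
  {"tx": -0.0265, "ty": -0.0313, "fingers": 0},
  {"tx": -0.0265, "ty": -0.0313, "fingers": 0},
  {"tx": -0.0265, "ty": -0.0313, "fingers": 0},
])

```text
schema error: expected keys tx, ty, tz, yaw, fingers
```

>>> jog_arm([
  {"tx": -0.0265, "ty": -0.0313, "fingers": 0},
  {"tx": -0.0265, "ty": -0.0313, "fingers": 0},
  {"tx": -0.0265, "ty": -0.0313, "fingers": 0},
  {"tx": -0.0265, "ty": -0.0313, "fingers": 0},
  {"tx": -0.0265, "ty": -0.0313, "fingers": 0},
  {"tx": -0.0265, "ty": -0.0313, "fingers": 0},
  {"tx": -0.0265, "ty": -0.0313, "fingers": 0},
  {"tx": -0.0265, "ty": -0.0313, "fingers": 0},
])

```text
schema error: expected keys tx, ty, tz, yaw, fingers
```

>>> jog_arm([
  {"yaw": 1.15, "fingers": 0},
  {"yaw": 1.15, "fingers": 0},
  {"yaw": 1.15, "fingers": 0},
  {"yaw": 1.15, "fingers": 0},
  {"yaw": 1.15, "fingers": 0},
  {"yaw": 1.15, "fingers": 0},
  {"yaw": 1.15, "fingers": 0},
  {"yaw": 1.15, "fingers": 0},
])

```text
schema error: expected keys tx, ty, tz, yaw, fingers
```

>>> jog_arm([
  {"yaw": 1.15, "fingers": 0},
  {"yaw": 1.15, "fingers": 0},
  {"fingers": 0},
])

```text
schema error: expected keys tx, ty, tz, yaw, fingers
```

All keys are needed.

>>> jog_arm([
  {"tx": -0.0265, "ty": -0.0313, "tz": 0, "yaw": 0, "fingers": 0},
  {"tx": -0.0265, "ty": -0.0313, "tz": 0, "yaw": 0, "fingers": 0},
  {"tx": -0.0265, "ty": -0.0313, "tz": 0, "yaw": 0, "fingers": 0},
  {"tx": -0.0265, "ty": -0.0313, "tz": 0, "yaw": 0, "fingers": 0},
  {"tx": -0.0265, "ty": -0.0313, "tz": 0, "yaw": 0, "fingers": 0},
  {"tx": -0.0265, "ty": -0.0313, "tz": 0, "yaw": 0, "fingers": 0},
  {"tx": -0.0265, "ty": -0.0313, "tz": 0, "yaw": 0, "fingers": 0},
  {"tx": -0.0265, "ty": -0.0313, "tz": 0, "yaw": 0, "fingers": 0},
])

```text
time: 0.77
ee_pos: [0.3247, 0.2806, 0.2311]
ee_rot: [-3.141, 0.0, 2.802]
force: [1.4, 0.3, 0.3]
grip_width: -0.002
finger_force: 0.0
```

>>> jog_arm([
  {"tx": -0.0265, "ty": -0.0313, "tz": 0, "yaw": 0, "fingers": 0},
  {"tx": -0.0265, "ty": -0.0313, "tz": 0, "yaw": 0, "fingers": 0},
  {"tx": -0.0265, "ty": -0.0313, "tz": 0, "yaw": 0, "fingers": 0},
  {"tx": -0.0265, "ty": -0.0313, "tz": 0, "yaw": 0, "fingers": 0},
  {"tx": -0.0265, "ty": -0.0313, "tz": 0, "yaw": 0, "fingers": 0},
  {"tx": -0.0265, "ty": -0.0313, "tz": 0, "yaw": 0, "fingers": 0},
  {"tx": -0.0265, "ty": -0.0313, "tz": 0, "yaw": 0, "fingers": 0},
  {"tx": -0.0265, "ty": -0.0313, "tz": 0, "yaw": 0, "fingers": 0},
])

```text
time: 1.43
ee_pos: [0.4412, -0.0264, 0.2313]
ee_rot: [3.141, 0.0, 2.802]
force: [0.5, 0.6, 0.0]
grip_width: -0.004
finger_force: 0.0
```

>>> jog_arm([
  {"tx": 0, "ty": 0, "tz": 0, "yaw": 1.15, "fingers": 0},
  {"tx": 0, "ty": 0, "tz": 0, "yaw": 1.15, "fingers": 0},
  {"tx": 0, "ty": 0, "tz": 0, "yaw": 1.15, "fingers": 0},
  {"tx": 0, "ty": 0, "tz": 0, "yaw": 1.15, "fingers": 0},
  {"tx": 0, "ty": 0, "tz": 0, "yaw": 1.15, "fingers": 0},
  {"tx": 0, "ty": 0, "tz": 0, "yaw": 1.15, "fingers": 0},
  {"tx": 0, "ty": 0, "tz": 0, "yaw": 1.15, "fingers": 0},
  {"tx": 0, "ty": 0, "tz": 0, "yaw": 1.15, "fingers": 0},
])

```text
time: 2.1
ee_pos: [0.4409, -0.0242, 0.231]
ee_rot: [-3.141, -0.0, 1.832]
force: [-0.2, -0.4, -1.0]
grip_width: 0.001
finger_force: 0.0
```

>>> jog_arm([
  {"tx": 0, "ty": 0, "tz": 0, "yaw": 1.15, "fingers": 0},
  {"tx": 0, "ty": 0, "tz": 0, "yaw": 1.15, "fingers": 0},
  {"tx": 0, "ty": 0, "tz": 0, "yaw": 0, "fingers": 0},
])

```text
time: 2.35
ee_pos: [0.4409, -0.0242, 0.2311]
ee_rot: [-3.141, -0.0, 1.592]
force: [0.5, 0.2, -1.2]
grip_width: -0.002
finger_force: 0.0
```

>>> jog_arm([
  {"tx": 0, "ty": -0.018, "tz": 0, "yaw": 0, "fingers": 0},
  {"tx": 0, "ty": 0, "tz": 0, "yaw": 0, "fingers": 0},
  {"tx": 0, "ty": 0, "tz": 0, "yaw": 0, "fingers": 0},
])

```text
time: 2.6
ee_pos: [0.4228, -0.0247, 0.2312]
ee_rot: [-3.142, 0.0, 1.601]
force: [0.0, 0.9, 0.9]
grip_width: 0.004
finger_force: 0.0
```

```bash
python3 - <<'E'
from h import *
c=manip.calibration("wrist");i=manip.grab_frame("wrist")
print(c["fx"],c["cx"],c["cy"],np.round(c["cam_to_world"],3).tolist())
import pickle;pickle.dump(c,open("w1.pkl","wb"))
cv2.imwrite("pics/w1.png",i[...,::-1]);print(np.round(manip.sense()["ee_pos"],4))
E
```

```text
297.3186396354542 252.08869830241633 193.75904816052446 [[1.0, 0.029, 0.01, 0.421], [0.03, -0.946, -0.323, 0.059], [-0.0, 0.323, -0.947, 0.375], [0.0, 0.0, 0.0, 1.0]]
[ 0.4235 -0.0247  0.2314]
```

View pics/w1.png

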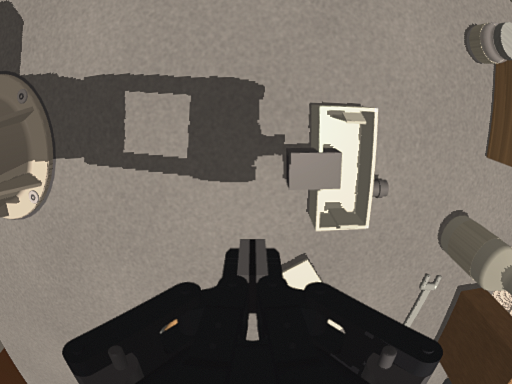

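The wrist view shows rim corners at about (320,104), (378,108), (368,228), (317,230). The drawer's front edge runs (289,150) to (289,187).

```bash
python3 - <<'E'
from h import *
import pickle;c=pickle.load(open("w1.pkl","rb"))
P=np.array([plane("wrist",p,.048,c)[:2] for p in [(320,104),(378,108),(368,228),(317,230)]])*1000
print(P.round(1),P.mean(0).round(1));print(cv2.minAreaRect(P.astype(np.float32)))
for p in [(289,150),(289,187)]: print(plane("wrist",p,.046,c).round(4))
E
```

```text
[[496.2  54. ]
 [566.2  55.9]
 [574.6 -94.5]
 [506.4 -97.6]] [535.8 -20.6]
((535.3904418945312, -20.281288146972656), (70.06326293945312, 152.65081787109375), 3.192866325378418)
[ 0.4646 -0.      0.046 ]
[ 0.4673 -0.0437  0.046 ]
```

>>> jog_arm([
  {"tx": 0.002, "ty": 0, "tz": 0.0398, "yaw": 0, "fingers": 0},
  {"tx": 0, "ty": 0, "tz": 0.0398, "yaw": 0, "fingers": 0},
  {"tx": 0, "ty": 0, "tz": 0.0398, "yaw": 0, "fingers": 0},
  {"tx": 0, "ty": 0, "tz": 0.0398, "yaw": 0, "fingers": 0},
  {"tx": 0, "ty": 0, "tz": 0.0398, "yaw": 0, "fingers": 0},
  {"tx": 0, "ty": 0, "tz": 0, "yaw": 0, "fingers": 0},
  {"tx": 0, "ty": 0.015, "tz": 0, "yaw": 0, "fingers": 0},
  {"tx": 0, "ty": 0.008, "tz": 0, "yaw": 0, "fingers": 0},
])

```text
time: 3.32
ee_pos: [0.4478, -0.0221, 0.0331]
ee_rot: [3.141, 0.0, 1.598]
force: [0.5, 0.0, -0.3]
grip_width: -0.003
finger_force: 0.0
```

>>> jog_arm([
  {"tx": 0, "ty": 0.006, "tz": 0, "yaw": 0, "fingers": 0},
  {"tx": 0, "ty": 0.006, "tz": 0, "yaw": 0, "fingers": 0},
  {"tx": 0, "ty": 0.006, "tz": 0, "yaw": 0, "fingers": 0},
  {"tx": 0, "ty": 0.006, "tz": 0, "yaw": 0, "fingers": 0},
  {"tx": 0, "ty": 0.005, "tz": 0, "yaw": 0, "fingers": 0},
  {"tx": 0, "ty": 0, "tz": 0, "yaw": 0, "fingers": 0},
])

```text
time: 3.82
ee_pos: [0.4767, -0.0213, 0.0329]
ee_rot: [3.139, 0.0, 1.598]
force: [-0.7, 1.2, -0.5]
grip_width: -0.0
finger_force: 0.0
```

>>> jog_arm([
  {"tx": 0, "ty": 0.003, "tz": 0, "yaw": 0, "fingers": 0},
  {"tx": 0, "ty": 0.003, "tz": 0, "yaw": 0, "fingers": 0},
  {"tx": 0, "ty": 0, "tz": 0, "yaw": 0, "fingers": 0},
])

```text
time: 4.07
ee_pos: [0.4816, -0.0211, 0.0323]
ee_rot: [3.141, 0.0, 1.598]
force: [-0.8, 1.0, 0.2]
grip_width: 0.0
finger_force: 0.1
```

>>> jog_arm([
  {"tx": 0, "ty": 0.002, "tz": 0, "yaw": 0, "fingers": 0},
  {"tx": 0, "ty": 0, "tz": 0, "yaw": 0, "fingers": 0},
])

```text
time: 4.23
ee_pos: [0.4832, -0.0211, 0.0322]
ee_rot: [-3.141, -0.0, 1.598]
force: [-1.7, 0.1, -0.6]
grip_width: 0.002
finger_force: 0.4
```

>>> jog_arm([
  {"tx": 0, "ty": 0.003, "tz": 0, "yaw": 0, "fingers": 0},
  {"tx": 0, "ty": 0, "tz": 0, "yaw": 0, "fingers": 0},
])

```text
time: 4.4
ee_pos: [0.485, -0.021, 0.032]
ee_rot: [-3.139, -0.0, 1.598]
force: [-5.0, -0.8, 2.7]
grip_width: -0.002
finger_force: 2.0
```

>>> jog_arm([
  {"tx": 0, "ty": 0.003, "tz": 0, "yaw": 0, "fingers": 0},
  {"tx": 0, "ty": 0, "tz": 0, "yaw": 0, "fingers": 0},
])

```text
time: 4.57
ee_pos: [0.4853, -0.0209, 0.0316]
ee_rot: [-3.134, -0.0, 1.598]
force: [-12.2, 0.4, 7.7]
grip_width: 0.001
finger_force: 6.3
```

>>> jog_arm([
  {"tx": 0, "ty": 0, "tz": 0, "yaw": 0, "fingers": 0},
  {"tx": 0, "ty": -0.02, "tz": 0, "yaw": 0, "fingers": 0},
  {"tx": 0, "ty": -0.02, "tz": 0, "yaw": 0, "fingers": 0},
  {"tx": 0, "ty": 0, "tz": -0.04, "yaw": 0, "fingers": 0},
  {"tx": 0, "ty": 0, "tz": -0.04, "yaw": 0, "fingers": 0},
  {"tx": 0, "ty": 0.01, "tz": -0.04, "yaw": 0, "fingers": 0},
  {"tx": 0, "ty": 0.02, "tz": -0.035, "yaw": 0, "fingers": 0},
  {"tx": 0, "ty": 0.03, "tz": -0.02, "yaw": 0, "fingers": 0},
])

```text
time: 5.23
ee_pos: [0.51, -0.0205, 0.2119]
ee_rot: [3.137, 0.0, 1.597]
force: [0.9, -0.3, -0.7]
grip_width: 0.001
finger_force: 0.0
```

>>> jog_arm([
  {"tx": 0, "ty": 0.03, "tz": 0, "yaw": 0, "fingers": 0},
  {"tx": 0, "ty": 0, "tz": 0, "yaw": 0, "fingers": 0},
  {"tx": 0, "ty": 0, "tz": 0, "yaw": 0, "fingers": 0},
  {"tx": 0, "ty": 0, "tz": 0, "yaw": 0, "fingers": 0},
])

```text
time: 5.57
ee_pos: [0.5382, -0.0196, 0.2065]
ee_rot: [-3.14, -0.0, 1.598]
force: [-0.1, 0.0, 0.3]
grip_width: 0.002
finger_force: 0.0
```

```bash
python3 - <<'E'
from h import *
c=manip.calibration("wrist");i=manip.grab_frame("wrist")
import pickle;pickle.dump(c,open("w2.pkl","wb"))
cv2.imwrite("pics/w2.png",i[...,::-1])
s=i[60:260,150:350];cv2.imwrite("pics/w2c.png",cv2.resize(s,(600,600),interpolation=cv2.INTER_CUBIC)[...,::-1])
g=i.min(2);print(g[80:240:20,160:340:12])
E
```

```text
[[ 60  60  61  61  64  62  61  61 129 131 124 134 132 135 134]
 [130 123 130  59  62  61  61  63  63 132 136 127 125 131 130]
 [130 129 129  62  63  96 105  96  96 235 238 135 131 132 128]
 [132 133 132  62  60  78 104 104 104 115 245 133 134 130 131]
 [138 129 128  62  63  55  54  55  55  54 104 132 133 129 132]
 [ 64  62  64  63  62  54  54  53  55 127 235  63 131 134 134]
 [130 135 125 132 132  91 225 224 225 225 232 112 109 135 132]
 [135 137 130 133 127 228 229  85  85 233 229 130 129 132 127]]
```

View pics/w2c.png

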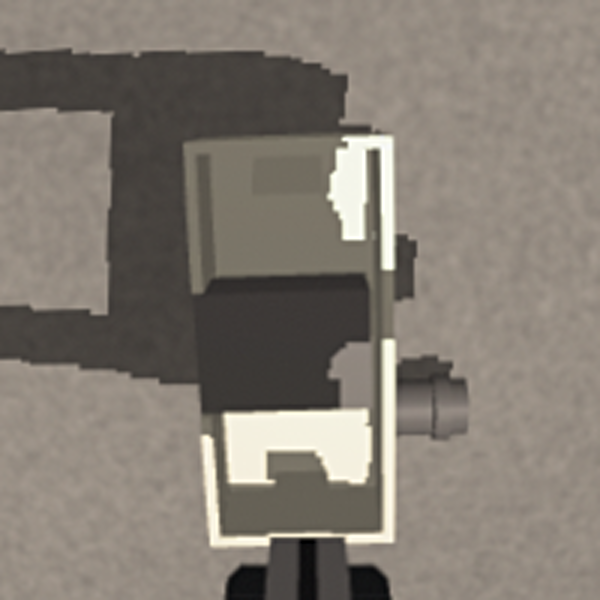

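The drawer is flush. In the crop the rim corners are at (184,142), (394,135), (394,543) and (211,547), at scale 3.

```bash
python3 - <<'E'
from h import *
import pickle;c=pickle.load(open("w2.pkl","rb"))
P=np.array([plane("wrist",(150+(u-1)/3,60+(v-1)/3),.048,c)[:2] for u,v in [(185,142),(394,135),(394,543),(211,547)]])*1000
print(P.round(1),P.mean(0).round(1));print(cv2.minAreaRect(P.astype(np.float32)))
d=P[[0,1]].mean(0)-P[[2,3]].mean(0);print(np.degrees(np.arctan2(-d[0],d[1])),np.linalg.norm(d))
d=P[[1,2]].mean(0)-P[[0,3]].mean(0);print(np.degrees(np.arctan2(d[1],d[0])),np.linalg.norm(d))
E
```

```text
[[495.9  52.1]
 [566.   56.2]
 [574.2 -95.1]
 [504.1 -98.9]] [535.1 -21.4]
((535.0514526367188, -21.378890991210938), (70.19287109375, 151.48704528808594), 3.137068033218384)
3.1337808446183626 151.35784745917906
3.180714507324211 70.18420544066126
```

>>> jog_arm([
  {"tx": 0.039, "ty": -0.0018, "tz": -0.003, "yaw": 0, "fingers": 0.5},
  {"tx": 0.039, "ty": -0.0018, "tz": -0.003, "yaw": 0, "fingers": 0.5},
  {"tx": 0.039, "ty": -0.0018, "tz": -0.003, "yaw": 0, "fingers": 0.5},
  {"tx": 0.039, "ty": -0.0018, "tz": -0.003, "yaw": 0, "fingers": 0.5},
  {"tx": 0.039, "ty": -0.0018, "tz": -0.003, "yaw": 0, "fingers": 0.5},
  {"tx": 0.039, "ty": -0.0018, "tz": -0.003, "yaw": 0, "fingers": 0.5},
  {"tx": 0.039, "ty": -0.0018, "tz": -0.003, "yaw": 0, "fingers": 0.5},
  {"tx": 0.039, "ty": -0.0018, "tz": -0.003, "yaw": 0, "fingers": 0.5},
])

```text
time: 6.28
ee_pos: [0.5148, 0.2931, 0.231]
ee_rot: [-3.141, 0.001, 1.597]
force: [0.9, 0.2, -0.3]
grip_width: 0.5
finger_force: 0.0
```

>>> jog_arm([
  {"tx": 0, "ty": 0, "tz": 0, "yaw": 0, "fingers": 0.5},
  {"tx": 0, "ty": 0, "tz": 0, "yaw": 0, "fingers": 0.5},
  {"tx": 0, "ty": 0, "tz": 0, "yaw": 0, "fingers": 0.5},
])

```text
time: 6.53
ee_pos: [0.5153, 0.2912, 0.2306]
ee_rot: [-3.14, 0.001, 1.598]
force: [-0.2, -0.5, -1.0]
grip_width: 0.504
finger_force: 0.0
```

```bash
python3 - <<'E'
from h import *
c=manip.calibration("wrist");i=manip.grab_frame("wrist")
import pickle;pickle.dump(c,open("w3.pkl","wb"))
cv2.imwrite("pics/w3.png",i[...,::-1])
s=i[60:260,150:350];cv2.imwrite("pics/w3c.png",cv2.resize(s,(600,600),interpolation=cv2.INTER_CUBIC)[...,::-1])
E
```

```text
(no output)
```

View pics/w3c.png

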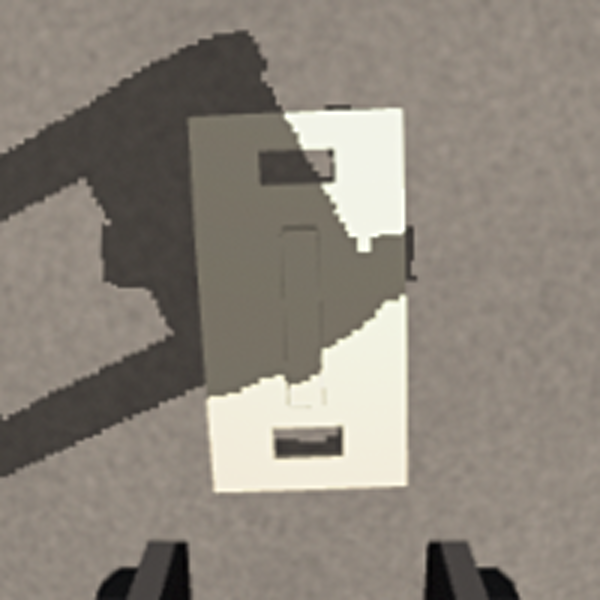

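Slotted cover confirmed: crop corners at (190,116), (404,107), (408,486) and (214,493), rib top at (280,227), (321,227), (325,406) and (286,407).

```bash
python3 - <<'E'
from h import *
import pickle;c=pickle.load(open("w3.pkl","rb"))
for z,q in((.019,[(190,116),(404,107),(408,486),(214,493)]),(.039,[(280,227),(321,227),(325,406),(286,407)])):
    P=np.array([plane("wrist",(150+(u-1)/3,60+(v-1)/3),z,c)[:2] for u,v in q])*1000
    print(P.round(1),P.mean(0).round(1))
    d=P[[0,1]].mean(0)-P[[2,3]].mean(0);print(np.degrees(np.arctan2(-d[0],d[1])),np.linalg.norm(d))
E
```

```text
[[467.6 371. ]
 [551.6 376.7]
 [562.3 215.8]
 [477.3 210. ]] [514.7 293.4]
3.625573931498359 161.27668693172836
[[504.7 329.6]
 [520.1 330. ]
 [524.  258.8]
 [508.5 257.9]] [514.3 294.1]
3.0864831227154546 71.57940771733925
```

>>> jog_arm([
  {"tx": 0.0025, "ty": -0.001, "tz": 0.02, "yaw": -0.35, "fingers": 0.5},
  {"tx": 0, "ty": 0, "tz": 0.04, "yaw": 0, "fingers": 0.5},
  {"tx": 0, "ty": 0, "tz": 0.04, "yaw": 0, "fingers": 0.5},
  {"tx": 0, "ty": 0, "tz": 0.04, "yaw": 0, "fingers": 0.5},
  {"tx": 0, "ty": 0, "tz": 0.03, "yaw": 0, "fingers": 0.5},
  {"tx": 0, "ty": 0, "tz": 0.02, "yaw": 0, "fingers": 0.5},
  {"tx": 0, "ty": 0, "tz": 0.009, "yaw": 0, "fingers": 0.5},
  {"tx": 0, "ty": 0, "tz": 0, "yaw": 0, "fingers": 0.5},
])

```text
time: 7.25
ee_pos: [0.5141, 0.2922, 0.0303]
ee_rot: [-3.138, 0.002, 1.632]
force: [-0.3, -0.8, 0.5]
grip_width: 0.497
finger_force: 0.0
```

>>> jog_arm([
  {"tx": 0, "ty": 0, "tz": 0, "yaw": 0, "fingers": 0.5},
  {"tx": 0, "ty": 0, "tz": 0.009, "yaw": 0, "fingers": 0.5},
  {"tx": 0, "ty": 0, "tz": 0, "yaw": 0, "fingers": 0.5},
])

```text
time: 7.5
ee_pos: [0.5158, 0.2944, 0.0237]
ee_rot: [3.14, -0.001, 1.634]
force: [0.2, 0.0, 0.1]
grip_width: 0.499
finger_force: 0.0
```

>>> jog_arm([
  {"tx": 0, "ty": 0, "tz": 0, "yaw": 0, "fingers": 0},
  {"tx": 0, "ty": 0, "tz": 0, "yaw": 0, "fingers": 0},
  {"tx": 0, "ty": 0, "tz": 0, "yaw": 0, "fingers": 0},
  {"tx": 0, "ty": 0, "tz": 0, "yaw": 0, "fingers": 0},
  {"tx": 0, "ty": 0, "tz": 0, "yaw": 0, "fingers": 0},
  {"tx": 0, "ty": 0, "tz": 0, "yaw": 0, "fingers": 0},
])

```text
time: 8.0
ee_pos: [0.5156, 0.2946, 0.0242]
ee_rot: [3.141, -0.0, 1.634]
force: [-1.8, -1.6, 6.2]
grip_width: 0.145
finger_force: 59.4
```

>>> jog_arm([
  {"tx": 0, "ty": 0, "tz": -0.01, "yaw": 0, "fingers": 0},
  {"tx": 0, "ty": 0, "tz": -0.02, "yaw": 0, "fingers": 0},
  {"tx": 0, "ty": 0, "tz": -0.03, "yaw": 0, "fingers": 0},
  {"tx": 0, "ty": 0, "tz": -0.03, "yaw": 0, "fingers": 0},
  {"tx": 0, "ty": 0, "tz": -0.03, "yaw": 0, "fingers": 0},
  {"tx": 0, "ty": 0, "tz": -0.016, "yaw": 0, "fingers": 0},
  {"tx": -0.015, "ty": 0, "tz": 0, "yaw": 0, "fingers": 0},
  {"tx": -0.03, "ty": 0, "tz": 0, "yaw": 0, "fingers": 0},
])

```text
time: 8.67
ee_pos: [0.5188, 0.251, 0.1608]
ee_rot: [3.138, -0.002, 1.637]
force: [-0.8, 0.4, -1.9]
grip_width: 0.145
finger_force: 58.7
```

>>> jog_arm([
  {"tx": -0.035, "ty": 0, "tz": 0, "yaw": 0, "fingers": 0},
  {"tx": -0.035, "ty": 0, "tz": 0, "yaw": 0, "fingers": 0},
  {"tx": -0.035, "ty": 0, "tz": 0, "yaw": 0, "fingers": 0},
  {"tx": -0.035, "ty": 0, "tz": 0, "yaw": 0, "fingers": 0},
  {"tx": -0.035, "ty": 0, "tz": 0, "yaw": 0, "fingers": 0},
  {"tx": -0.035, "ty": 0, "tz": 0, "yaw": 0, "fingers": 0},
  {"tx": -0.035, "ty": -0.0005, "tz": 0, "yaw": 0, "fingers": 0},
  {"tx": -0.015, "ty": 0, "tz": 0, "yaw": 0, "fingers": 0},
])

```text
time: 9.33
ee_pos: [0.5328, -0.0142, 0.1586]
ee_rot: [-3.14, 0.001, 1.633]
force: [0.2, -0.3, -0.1]
grip_width: 0.143
finger_force: 58.7
```

>>> jog_arm([
  {"tx": -0.0107, "ty": 0, "tz": 0, "yaw": 0.08, "fingers": 0},
  {"tx": 0, "ty": 0, "tz": 0, "yaw": 0, "fingers": 0},
  {"tx": 0, "ty": 0, "tz": 0, "yaw": 0, "fingers": 0},
  {"tx": 0, "ty": 0, "tz": 0, "yaw": 0, "fingers": 0},
])

```text
time: 9.67
ee_pos: [0.5344, -0.0199, 0.159]
ee_rot: [-3.141, -0.0, 1.626]
force: [0.2, 0.4, -1.8]
grip_width: 0.143
finger_force: 58.7
```

```bash
python3 - <<'E'
from h import *
c=manip.calibration("wrist");i=manip.grab_frame("wrist")
import pickle;pickle.dump(c,open("w4.pkl","wb"))
cv2.imwrite("pics/w4.png",i[...,::-1])
E
```

```text
(no output)
```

View pics/w4.png

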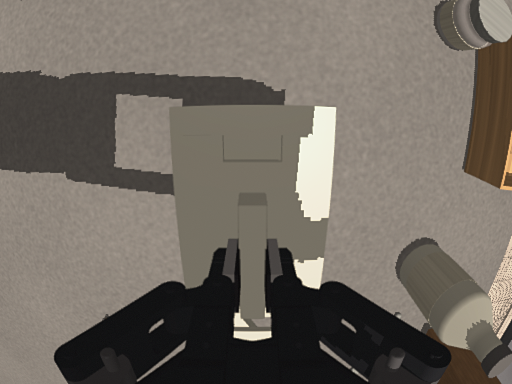

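The cover is held level over the housing. The +y slot corners are at (223,135), (281,135), (282,160) and (223,160), the plate's top corners at (171,107) and (336,107), and the rib's top end runs (239,204)–(267,204).

```bash
python3 - <<'E'
from h import *
import pickle;c=pickle.load(open("w4.pkl","rb"))
th=np.radians(3.15);R=np.array([[np.cos(th),np.sin(th)],[-np.sin(th),np.cos(th)]]);H=np.array([.535,-.0214])
f=lambda p,z:(R@(plane("wrist",p,z,c)[:2]-H)*1000).round(1)
print("housing frame mm");
for p in [(223,135),(281,135),(282,160),(223,160),(171,107),(336,107)]: print(p,f(p,.1538))
for p in [(239,204),(267,204),(239,194),(267,194)]: print(p,f(p,.1738))
print(cal("wrist")["cam_to_world"]);print(manip.sense()["ee_pos"],R@(np.array(manip.sense()["ee_pos"])[:2]-H))
E
```

```text
housing frame mm
(223, 135) [-14.2  65.4]
(281, 135) [15.  65.4]
(282, 160) [15.8 52.5]
(223, 160) [-14.5  52.5]
(171, 107) [-40.6  80.5]
(336, 107) [42.9 80.7]
(239, 204) [-5.6 36. ]
(267, 204) [ 7.4 36. ]
(239, 194) [-5.5 40.9]
(267, 194) [ 7.3 40.9]
[[ 9.98399379e-01  5.37121273e-02  1.77112401e-02  5.30900660e-01]
 [ 5.65541954e-02 -9.45084903e-01 -3.21894623e-01  6.35938812e-02]
 [-5.51019309e-04  3.22381036e-01 -9.46609827e-01  3.02699592e-01]
 [ 0.00000000e+00  0.00000000e+00  0.00000000e+00  1.00000000e+00]]
[ 0.53451613 -0.01967213  0.15909585] [-0.00038819  0.00175184]
```

>>> jog_arm([
  {"tx": -0.0009, "ty": -0.0003, "tz": 0.02, "yaw": 0, "fingers": 0},
  {"tx": 0, "ty": 0, "tz": 0.025, "yaw": 0, "fingers": 0},
  {"tx": 0, "ty": 0, "tz": 0.02, "yaw": 0, "fingers": 0},
  {"tx": 0, "ty": 0, "tz": 0.01, "yaw": 0, "fingers": 0},
  {"tx": 0, "ty": 0, "tz": 0.005, "yaw": 0, "fingers": 0},
  {"tx": 0, "ty": 0, "tz": 0, "yaw": 0, "fingers": 0},
])

```text
time: 10.22
ee_pos: [0.5341, -0.0209, 0.0786]
ee_rot: [-3.14, -0.0, 1.627]
force: [-0.0, -0.2, -0.6]
grip_width: 0.143
finger_force: 58.6
```

>>> jog_arm([
  {"tx": 0, "ty": 0, "tz": 0.002, "yaw": 0, "fingers": 0},
  {"tx": 0, "ty": 0, "tz": 0.002, "yaw": 0, "fingers": 0},
  {"tx": 0, "ty": 0, "tz": 0, "yaw": 0, "fingers": 0},
])

```text
time: 10.47
ee_pos: [0.5352, -0.0215, 0.076]
ee_rot: [3.14, -0.0, 1.626]
force: [0.8, 0.1, -1.0]
grip_width: 0.144
finger_force: 58.7
```

>>> jog_arm([
  {"tx": 0, "ty": 0, "tz": 0.0015, "yaw": 0, "fingers": 0},
  {"tx": 0, "ty": 0, "tz": 0, "yaw": 0, "fingers": 0},
  {"tx": 0, "ty": 0, "tz": 0, "yaw": 0, "fingers": 0},
])

```text
time: 10.72
ee_pos: [0.5349, -0.0216, 0.0742]
ee_rot: [3.141, -0.0, 1.626]
force: [1.1, 2.1, 1.2]
grip_width: 0.144
finger_force: 58.9
```

>>> jog_arm([
  {"tx": 0, "ty": 0, "tz": 0.0015, "yaw": 0, "fingers": 0},
  {"tx": 0, "ty": 0, "tz": 0, "yaw": 0, "fingers": 0},
  {"tx": 0, "ty": 0, "tz": 0, "yaw": 0, "fingers": 0},
])

```text
time: 10.97
ee_pos: [0.5348, -0.0215, 0.0724]
ee_rot: [3.141, -0.0, 1.626]
force: [0.9, 2.8, 1.8]
grip_width: 0.148
finger_force: 59.0
```

>>> jog_arm([
  {"tx": 0.0008, "ty": 0, "tz": 0, "yaw": 0, "fingers": 0},
  {"tx": 0, "ty": 0, "tz": 0, "yaw": 0, "fingers": 0},
  {"tx": 0, "ty": 0, "tz": 0, "yaw": 0, "fingers": 0},
])

```text
time: 11.22
ee_pos: [0.5346, -0.0209, 0.0723]
ee_rot: [3.141, 0.0, 1.626]
force: [-0.1, 1.3, 2.0]
grip_width: 0.15
finger_force: 59.0
```

>>> jog_arm([
  {"tx": 0, "ty": 0, "tz": 0.001, "yaw": 0, "fingers": 0},
  {"tx": 0, "ty": 0, "tz": 0, "yaw": 0, "fingers": 0},
  {"tx": 0, "ty": 0, "tz": 0, "yaw": 0, "fingers": 0},
])

```text
time: 11.47
ee_pos: [0.5345, -0.0209, 0.0713]
ee_rot: [3.142, 0.0, 1.626]
force: [1.0, 1.1, 1.9]
grip_width: 0.146
finger_force: 59.1
```

Resting on both hooks; now I'll let go, then rise.

>>> jog_arm([
  {"tx": 0, "ty": 0, "tz": 0, "yaw": 0, "fingers": 0.35},
  {"tx": 0, "ty": 0, "tz": 0, "yaw": 0, "fingers": 0.35},
  {"tx": 0, "ty": 0, "tz": 0, "yaw": 0, "fingers": 0.35},
  {"tx": 0, "ty": 0, "tz": 0, "yaw": 0, "fingers": 0.35},
  {"tx": 0, "ty": 0, "tz": 0, "yaw": 0, "fingers": 0.35},
  {"tx": 0, "ty": 0, "tz": 0, "yaw": 0, "fingers": 0.35},
])

```text
time: 11.97
ee_pos: [0.5344, -0.0209, 0.0712]
ee_rot: [-3.141, 0.0, 1.626]
force: [0.3, -0.0, -0.8]
grip_width: 0.346
finger_force: 0.0
```

>>> jog_arm([
  {"tx": 0, "ty": 0, "tz": -0.01, "yaw": 0, "fingers": 0.35},
  {"tx": 0, "ty": 0, "tz": -0.02, "yaw": 0, "fingers": 0.35},
  {"tx": 0, "ty": 0, "tz": -0.04, "yaw": 0, "fingers": 0.35},
  {"tx": 0, "ty": 0, "tz": -0.03, "yaw": 0, "fingers": 0},
  {"tx": 0, "ty": 0, "tz": 0, "yaw": 0, "fingers": 0},
  {"tx": 0, "ty": 0, "tz": 0, "yaw": 0, "fingers": 0},
  {"tx": 0, "ty": 0, "tz": 0, "yaw": 0, "fingers": 0},
])

```text
time: 12.55
ee_pos: [0.5341, -0.0208, 0.1714]
ee_rot: [3.141, 0.0, 1.626]
force: [-0.1, 0.3, 0.5]
grip_width: 0.002
finger_force: 0.0
```

```bash
python3 - <<'E'
from h import *
c=manip.calibration("wrist");i=manip.grab_frame("wrist")
import pickle;pickle.dump(c,open("w5.pkl","wb"))
cv2.imwrite("pics/w5.png",i[...,::-1])
j=manip.grab_frame("scene");pickle.dump(manip.calibration("scene"),open("s5.pkl","wb"));cv2.imwrite("pics/s5.png",j[...,::-1])
a=cv2.resize(i[70:310,130:370],(400,400),interpolation=cv2.INTER_CUBIC);b=cv2.resize(j[170:250,200:280],(400,400),interpolation=cv2.INTER_CUBIC)
cv2.imwrite("pics/c5.png",np.hstack([a,b])[...,::-1])
E
```

```text
(no output)
```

View pics/c5.png

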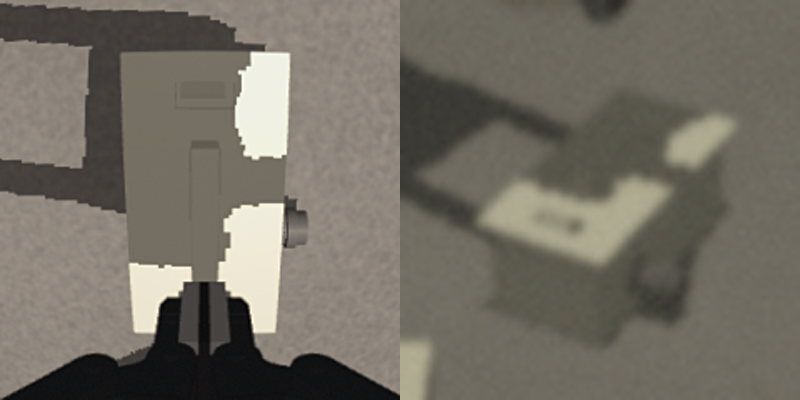

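The cover rests level with the hook tip in its slot; crop corners at (120,54), (290,52), (275,332) and (136,333), scale 5/3.

```bash
python3 - <<'E'
from h import *
import pickle;c=pickle.load(open("w5.pkl","rb"))
P=np.array([plane("wrist",(130+(u-.3)*.6,70+(v-.3)*.6),.0665,c)[:2] for u,v in [(120,54),(290,52),(275,332),(136,333)]])*1000
th=np.radians(3.15);R=np.array([[np.cos(th),np.sin(th)],[-np.sin(th),np.cos(th)]])
Q=(P-[535,-21.4])@R.T;print(Q.round(1),Q.mean(0).round(1))
E
```

```text
[[-41.6  79.6]
 [ 43.1  80.7]
 [ 42.9 -80. ]
 [-40.3 -80.7]] [ 1.  -0.1]
```

>>> jog_arm([
  {"tx": -0.0006, "ty": 0.0015, "tz": 0.03, "yaw": 0, "fingers": 0},
  {"tx": 0, "ty": 0, "tz": 0.03, "yaw": 0, "fingers": 0},
  {"tx": 0, "ty": 0, "tz": 0.02, "yaw": 0, "fingers": 0},
  {"tx": 0, "ty": 0, "tz": 0, "yaw": 0, "fingers": 0},
  {"tx": 0, "ty": 0, "tz": 0, "yaw": 0, "fingers": 0},
])

```text
time: 13.07
ee_pos: [0.5346, -0.0213, 0.0898]
ee_rot: [-3.137, -0.0, 1.626]
force: [0.4, 0.1, -0.0]
grip_width: 0.0
finger_force: 0.0
```

>>> jog_arm([
  {"tx": 0, "ty": 0, "tz": 0.002, "yaw": 0, "fingers": 0},
  {"tx": 0, "ty": 0, "tz": 0.002, "yaw": 0, "fingers": 0},
  {"tx": 0, "ty": 0, "tz": 0.002, "yaw": 0, "fingers": 0},
  {"tx": 0, "ty": 0, "tz": 0, "yaw": 0, "fingers": 0},
])

```text
time: 13.4
ee_pos: [0.5363, -0.0214, 0.0858]
ee_rot: [3.141, 0.0, 1.626]
force: [-1.1, 0.9, -0.1]
grip_width: -0.005
finger_force: 0.0
```

>>> jog_arm([
  {"tx": 0, "ty": 0, "tz": 0.002, "yaw": 0, "fingers": 0},
  {"tx": 0, "ty": 0, "tz": 0.002, "yaw": 0, "fingers": 0},
  {"tx": 0, "ty": 0, "tz": 0, "yaw": 0, "fingers": 0},
])

```text
time: 13.65
ee_pos: [0.5371, -0.0214, 0.0822]
ee_rot: [3.139, 0.0, 1.626]
force: [-0.9, 0.3, 5.9]
grip_width: -0.003
finger_force: 2.9
```

>>> jog_arm([
  {"tx": 0, "ty": -0.001, "tz": 0.002, "yaw": 0, "fingers": 0},
  {"tx": 0, "ty": 0, "tz": 0.002, "yaw": 0, "fingers": 0},
  {"tx": 0, "ty": 0, "tz": 0, "yaw": 0, "fingers": 0},
])

```text
time: 13.9
ee_pos: [0.5359, -0.0214, 0.0779]
ee_rot: [3.139, 0.0, 1.626]
force: [1.3, -0.5, 3.3]
grip_width: -0.001
finger_force: 1.5
```

>>> jog_arm([
  {"tx": 0, "ty": 0, "tz": 0.002, "yaw": 0, "fingers": 0},
  {"tx": 0, "ty": 0, "tz": 0.002, "yaw": 0, "fingers": 0},
  {"tx": 0, "ty": 0, "tz": 0, "yaw": 0, "fingers": 0},
])

```text
time: 14.15
ee_pos: [0.5349, -0.0214, 0.0731]
ee_rot: [-3.141, 0.0, 1.626]
force: [0.7, 0.1, 1.8]
grip_width: -0.002
finger_force: 1.1
```

>>> jog_arm([
  {"tx": 0, "ty": 0, "tz": 0.002, "yaw": 0, "fingers": 0},
  {"tx": 0, "ty": 0, "tz": 0, "yaw": 0, "fingers": 0},
  {"tx": 0, "ty": 0, "tz": 0, "yaw": 0, "fingers": 0},
])

```text
time: 14.4
ee_pos: [0.5349, -0.0214, 0.0729]
ee_rot: [-3.141, -0.0, 1.626]
force: [-7.7, 0.9, 27.8]
grip_width: -0.001
finger_force: 13.5
```

>>> jog_arm([
  {"tx": 0, "ty": 0, "tz": 0.002, "yaw": 0, "fingers": 0},
  {"tx": 0, "ty": 0, "tz": 0, "yaw": 0, "fingers": 0},
  {"tx": 0, "ty": 0, "tz": 0, "yaw": 0, "fingers": 0},
])

```text
time: 14.65
ee_pos: [0.5351, -0.0214, 0.0728]
ee_rot: [3.141, 0.0, 1.626]
force: [-16.6, 0.4, 51.0]
grip_width: 0.002
finger_force: 25.8
```

>>> jog_arm([
  {"tx": 0, "ty": 0, "tz": -0.006, "yaw": 0, "fingers": 0},
  {"tx": 0, "ty": 0, "tz": -0.034, "yaw": 0, "fingers": 0},
  {"tx": 0, "ty": 0, "tz": -0.04, "yaw": 0, "fingers": 0},
  {"tx": 0, "ty": 0, "tz": -0.04, "yaw": 0, "fingers": 0},
  {"tx": 0.03, "ty": 0, "tz": 0, "yaw": 0, "fingers": 0},
  {"tx": 0.02, "ty": 0, "tz": 0, "yaw": 0, "fingers": 0},
  {"tx": 0, "ty": 0, "tz": 0, "yaw": 0, "fingers": 0},
  {"tx": 0, "ty": 0, "tz": 0, "yaw": 0, "fingers": 0},
])

```text
time: 15.32
ee_pos: [0.5317, 0.0291, 0.1889]
ee_rot: [-3.141, 0.0, 1.628]
force: [-0.0, -0.8, 0.8]
grip_width: 0.002
finger_force: 0.0
```

>>> jog_arm([
  {"tx": -0.03, "ty": 0, "tz": 0, "yaw": 0, "fingers": 0},
  {"tx": -0.04, "ty": 0, "tz": 0, "yaw": 0, "fingers": 0},
  {"tx": -0.04, "ty": 0, "tz": 0, "yaw": 0, "fingers": 0},
  {"tx": 0, "ty": 0, "tz": 0, "yaw": 0, "fingers": 0},
  {"tx": 0, "ty": 0, "tz": 0, "yaw": 0, "fingers": 0},
  {"tx": 0, "ty": 0, "tz": 0, "yaw": 0, "fingers": 0},
])

```text
time: 15.82
ee_pos: [0.5377, -0.0819, 0.1885]
ee_rot: [-3.14, -0.0, 1.624]
force: [-0.5, -0.4, -0.6]
grip_width: -0.0
finger_force: 0.0
```

```bash
python3 - <<'E'
from h import *
import pickle
c=manip.calibration("wrist");i=manip.grab_frame("wrist");pickle.dump(c,open("w6.pkl","wb"))
j=manip.grab_frame("scene")
a=cv2.resize(i[60:260,150:350],(400,400),interpolation=cv2.INTER_CUBIC);b=cv2.resize(j[170:250,200:280],(400,400),interpolation=cv2.INTER_CUBIC)
cv2.imwrite("pics/c6.png",np.hstack([a,b])[...,::-1])
E
```

```text
(no output)
```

View pics/c6.png

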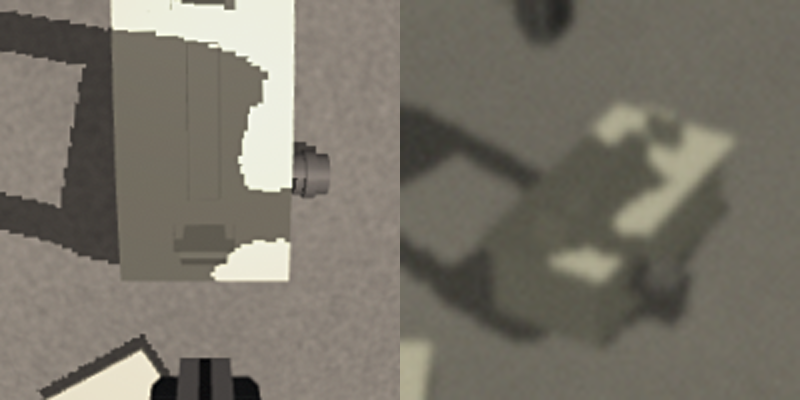

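```bash
python3 - <<'E'
from h import *
import pickle;c=pickle.load(open("w6.pkl","rb"))
th=np.radians(3.15);R=np.array([[np.cos(th),np.sin(th)],[-np.sin(th),np.cos(th)]])
f=lambda u,v,z:(R@(plane("wrist",(150+(u-.5)/2,60+(v-.5)/2),z,c)[:2]-[.535,-.0214])*1000).round(1)
print("plate",f(121,281,.053),f(290,281,.053))
print("slot outer edge",f(174,264,.053),f(234,264,.053),"inner",f(174,237,.053))
print("rib -y end",f(189,200,.073),f(220,200,.073))
for y in(225,250,258): print("hook",f(184,y,.0725),f(228,y,.0725))
E
```

```text
plate [-42.  -79.1] [ 43.  -79.2]
slot outer edge [-15.1 -70.1] [ 14.6 -70.1] inner [-14.9 -56.2]
rib -y end [ -6.8 -33.4] [  7.  -33.5]
hook [ -9.2 -45.1] [ 10.7 -45.1]
hook [ -9.3 -56.9] [ 10.8 -56.9]
hook [ -9.4 -60.7] [ 10.8 -60.8]
```

The -y barb overlaps the slot's outer edge at y≈-70, so that hook has sprung back over the cover. I'll check the +y end once in the same way.

>>> jog_arm([
  {"tx": 0.035, "ty": 0, "tz": 0, "yaw": 0, "fingers": 0},
  {"tx": 0.035, "ty": 0, "tz": 0, "yaw": 0, "fingers": 0},
  {"tx": 0.035, "ty": 0, "tz": 0, "yaw": 0, "fingers": 0},
  {"tx": 0, "ty": 0, "tz": 0, "yaw": 0, "fingers": 0},
  {"tx": 0, "ty": 0, "tz": 0, "yaw": 0, "fingers": 0},
  {"tx": 0, "ty": 0, "tz": 0, "yaw": 0, "fingers": 0},
])

```text
time: 16.42
ee_pos: [0.5323, 0.0243, 0.1893]
ee_rot: [-3.141, 0.0, 1.628]
force: [-0.2, 0.0, 0.2]
grip_width: 0.004
finger_force: 0.0
```

```bash
python3 - <<'E'
from h import *
import pickle
c=manip.calibration("wrist");i=manip.grab_frame("wrist");pickle.dump(c,open("w7.pkl","wb"))
cv2.imwrite("pics/c7.png",cv2.resize(i[90:240,150:350],(800,600),interpolation=cv2.INTER_CUBIC)[...,::-1])
E
```

```text
(no output)
```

View pics/c7.png

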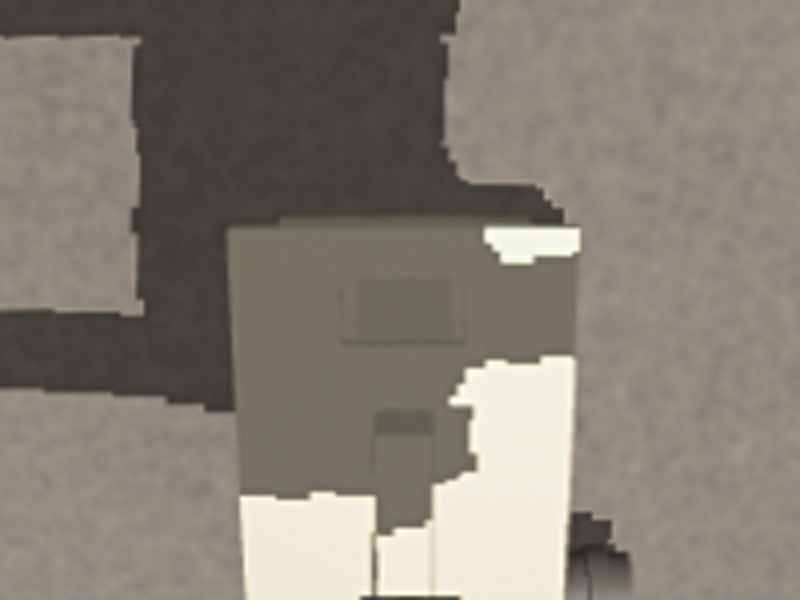

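The +y barb (crop row 277) reaches out past the slot's outer edge (row 290), so that hook is also latched over the plate.

```bash
python3 -c "
from bench import manip
print(manip.hand_in())"
```

```text
the job is handed in; nothing more can be done
None
```

I pushed the drawer fully in, let go of the slotted cover on the two hooks, then pressed it home until both hooks latched; I handed the job in at about 16.5 s, but no verdict came back.

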